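# Take the magnifier head off the specimen viewer and park it

## Task

Take the magnifier head off the viewer: press the viewer's release button fully in, turn the head counter-clockwise (seen from above) up to about a quarter turn, until it comes up gently against its end stop, and lift it straight off. Then set it down gently, upright, in the round holder on the tray and let go, forcing nothing on the way and leaving the other things on the table where they are.

Things in the scene. Friction and masses are not known exactly. Their poses are not given: they have to be found in the camera images.
- stand: The viewer's stand, fixed to the table: a blue plastic drum, 116 mm across at its foot, 89 mm above, a round bayonet mount in its top. A blue lobe 38 mm wide, 34 mm high, sticks out along the stand's -x to 100 mm from the axis and carries the release button. Origin: centre of the underside, on the mount's vertical axis, z up.
- head: The magnifier head, loose, 0.1 to 0.2 kg: a white rounded block, 54 mm along its x, 46 mm along y, 21 to 52 mm above its origin, with a lens on top (54 mm); below it a metal neck 44 mm across with two lugs reaching 32 mm from the axis. Origin: centre of the neck's underside, z up. Locked, its x lies along the stand's x and its origin is 39 mm above the table.
- release (a joint): The release button's travel in m: 0 out (locked), 0.010 fully in, at a hard bottom. It moves straight down with 3.5 N rising to 5 N and stays in where it is left. Until it is 9 mm in, the head turns only about 4 degrees. More than 25 N on it counts as forcing.
- button_top (a point): Centre of the top face of the release button, a grey round plastic cap 25 mm across standing 14 mm proud of the lobe, 82 mm from the mount's axis along the stand's -x and 48 mm above the table when out.
- tray: The flat green plastic tray, fixed to the table, 300 mm along its x by 200 mm along its y, floor 6 mm thick, lip 14 mm high. Origin: centre of the underside. A beaker and a small pot stand on it.
- cradle (a point): Centre of the floor of the round holder on the tray, 6 mm above the table, 70 mm from the tray's centre along its -x: a low green ring, inside radius 36 mm, wall 5 mm, top 14 mm above this point. The head stands in it on its neck's underside, at any yaw.
- beaker: Clear plastic beaker, 52 mm across, 65 mm high, loose on the tray; leave alone. Origin: centre of the underside.
- pot: Small clear pot, 44 mm across, 35 mm high, loose on the tray; leave alone. Origin: centre of the underside.
- dish: Low clear dish, 60 mm across, 18 mm high, loose on the table behind the stand; leave alone. Origin: centre of the underside.
- cup: Clear plastic cup, 64 mm across, 70 mm high, loose on the table; leave alone. Origin: centre of the underside.
- pipette: Plastic pipette with a white bulb, 130 mm long, lying on the table; leave alone. Origin: under its middle, x along it.
- mount (a point): Centre of the mount's rim, 54 mm above the table. A grey collar in it holds the head's two lugs down except at its two slots. Locked, the head cannot turn clockwise. With the button in it turns counter-clockwise (from above) freely for 50 to 85 degrees, then meets sprung end stops. This angle differs on every stand and is not measured: feel for the stops; the slots lie there.
- head_grip (a point): Point on the head's axis 42 mm above its origin, between its flats (46 mm apart along its y): grip here from above. Play in the mount 2.5 mm sideways, 1.5 mm down; a 4 N spring lifts it. Turning takes under 0.1 N m; the stops yield 7 N m per rad. It lifts out only from 3 degrees before to 5 past first touch, easiest with the twist eased off. Free when lifted 23 mm. Over 25 N on the stand is forcing.
There are look-alikes about, which are no part of the job. What is shaped like the stand but red is not meant.

How it is judged:
By the outcome, as a careful person would: the job done as asked, in the order asked, and still so for the second after the job is handed in, with the robot touching nothing.
It also fails if it takes over 72 s, if anything falls off the work surface, if the arm or the gripper's body presses on something with over 40 N, if the wrist force passes 120 N, or if a joint passes its speed limit or range.

## Robot

A 6-joint arm with a two-finger parallel gripper is mounted at the origin on the work surface. World frame = base frame: x ahead of the robot, y to its left, z up, the work surface at z = 0. Lengths are in m, angles in degrees, forces in N, time in s.
With the tool pointing down it reaches from about 0.35 to 0.975 m from the base axis. Payload 4.9 kg.
Tool frame: the origin (TCP) lies on the centre line of the jaws, within the pads' length; the fingertips stand 14 mm ahead of it and the grasp point (between the pads) lies 5 mm behind it; z points along the fingers, y is the line along which they close (so a half turn about z gives the same grasp; the last joint's range is limited). The gripper opens to 85 mm and grips with 20 to 120 N. Pads are 22 mm wide; open, the fingers measure 114 mm over their backs; the gripper's body (76 mm by 85 mm) begins 54 mm behind the grasp point. The pads swing forward as they close: fully open they stand 13 mm farther back than shut.
Start: joints at [-81.761, 3.019, 92.412, -0, 84.569, -6.818], TCP at [0.162, -0.604, 0.245] pointing down, gripper open.
Joint ranges: [-172.51, 172.51], [-57.92, 126.97], [3.15, 148.05], [-58.71, 238.71], [5.1, 150.11], [-179.66, 179.66]. Speed limits (degrees/s): [147.25, 147.25, 180, 180, 180, 180].

## Interface

Orientations are given as [roll, pitch, yaw] about the fixed x, y, z axes, in that order (R = Rz(yaw) Ry(pitch) Rx(roll)).
In Python, from cell import arm, eyes, finish_job gives the robot as it stands.
- The arm moves only by the tool step_arm, never from a script. Its arguments are lists of equal length, an entry for each row: "slide": the shift along the tool's x, y, z in cm, a list of three; "delta_rot": the turn, a rotation vector about the tool's x, y, z in rad, a list of three; "claw": the opening, from 0 (shut) to 1 (fully open). A call has 1 to 8 rows; each row shifts and turns the commanded pose from where the row before left it, along the tool's axes as they then stand; what a row does not reach is not made up. A row lasts 1/10 s, in which the tool goes at most 50 mm and 8.59 degrees, less where a joint would pass 70% of its speed; a pose out of reach is approached as far as the arm can. A call with a gripper value outside its range is refused whole. The fingers move at their own pace and stop on an object; the grip force is fixed at half the most. Time passes only in rows, so rows that do not move let the fingers close. It gives the time, the measured TCP pose, the force, the opening and the grip force at its end, in the units of the state.
- arm.observe(): the state, without advancing time (a new reading comes with each control period).
- eyes.get_image(name): name is "scene" or "top" or "wrist"; returns the picture (400x640x3 uint8, red, green, blue); there is no depth.
- eyes.camera_info(name): a dict with "fov_y" (degrees; the focal length in pixels is half the picture's height over the tangent of half this angle, whatever the lens; pixels are square), "cx", "cy" (the principal point, pixels), "R" (3x3) and "t" (3): a world point X has camera coordinates R X + t; the wrist camera has in their place "mount" (4x4, takes a point from camera to tool coordinates, whose origin is the TCP and whose axes are the flange's). Camera axes: x right, y down, z forward; pixel columns grow to the right and rows downward; lengths in m; the calibration is good to about 2 mm. The wrist camera is an equidistant fisheye: a pixel r from the principal point sees the ray r / f radians off the axis. A picture is of the moment at which its call begins: read the wrist's pose just before it. camera_info takes no time and is no camera call.
- finish_job(): hands the job in; it is judged then, once.
Trained networks look in the newest picture that a camera, given by its name, has taken for a name from the list of things; names that differ only in an ending like _2 or _b are one class to them, and where a whole thing is asked for, a point or a joint stands for the part that bears it (a point fixed in the world has none). Each returns a list of dicts, best first, with "p" (0 to 1); they miss things now and then, are a little off and sometimes report something else, mostly with a low value. They report only what shows in the picture. A call takes as long as a camera call. They do not tell look-alikes from the thing itself.
- eyes.look_for(camera, name): "xyz" ([x, y, z] in m, in the coordinates of the camera as it stood for that picture, good to about 4 mm: the middle of the surface that is visible of it).
- eyes.trace(camera, name): "pixels" (400x640 bool, what is visible of it).
- eyes.spot_point(camera, name): "xyz" ([x, y, z] in m, in the coordinates of the camera as it stood for that picture, good to about 4 mm: a listed point, or the origin of a listed thing).
The state is a dict: "time_s": time; "q": joint angles; "qvel": joint speeds; "tau": joint torques, N m; "eef_pos": TCP position; "eef_rot": TCP orientation; "ft_force": force on the tool from outside, world axes, zero at the start; "torque": the same for the moment, N m; "width": finger opening in m; "grip_force": force on a finger pad.
Only numpy, scipy, OpenCV 4.12 (cv2) and the standard library are available. Lean on these libraries where they do the work, as an engineer would, in place of code of your own. Each camera call takes 0.05 s, during which the arm holds its last target. There are 200 camera calls.

## Working session

There is one attempt and no reset: what is moved stays moved. The work goes in short steps, Python scripts to look and compute and a tool call to move; the robot and the scene stay as the last step left them, time stands still between calls to the robot, and variables do not carry over. Pictures are saved under pics/ and viewed, at most 10 in all, crops included, and the job is handed in when it is done.

Besides the shell and the picture viewer there is one more tool, called after "Emit:" as name(argument=value, ...) on one line, values as JSON. step_arm: Moves the arm, as the interface text tells. Its arguments: {"type":"object","properties":{"slide":{"type":"array","items":{"type":"array","items":{"type":"number"}}},"delta_rot":{"type":"array","items":{"type":"array","items":{"type":"number"}}},"claw":{"type":"array","items":{"type":"number"}}},"required":["slide","delta_rot","claw"]}

```bash
mkdir -p pics; cat > h.py <<'E'
import numpy as np, cv2
from scipy.spatial.transform import Rotation as Ro
from cell import arm, eyes, finish_job
def T_tool():
    s=arm.observe(); T=np.eye(4); T[:3,:3]=Ro.from_euler('xyz',s['eef_rot'],degrees=True).as_matrix(); T[:3,3]=s['eef_pos']; return T
def to_world(cam,p,T=None):
    i=eyes.camera_info(cam)
    if cam=='wrist':
        return (T@np.array(i['mount'])@np.append(p,1))[:3]
    return np.array(i['R']).T@(np.array(p)-np.array(i['t']))
def ray_plane(cam,px,z,T=None):
    i=eyes.camera_info(cam); f=200/np.tan(np.radians(i['fov_y']/2)); d=np.array([px[0]-i['cx'],px[1]-i['cy']],float)
    if cam=='wrist':
        r=np.hypot(*d); th=r/f; v=np.array([*(d/max(r,1e-9)*np.sin(th)),np.cos(th)])
        M=T@np.array(i['mount']); o=M[:3,3]; v=M[:3,:3]@v
    else:
        R=np.array(i['R']); o=-R.T@np.array(i['t']); v=R.T@np.array([*(d/f),1])
    return o+v*(z-o[2])/v[2]
def snap(cam,name):
    im=eyes.get_image(cam); cv2.imwrite('pics/'+name,im[:,:,::-1]); return im
E
python3 - <<'E'
from h import *
np.set_printoptions(precision=3,suppress=True)
a=snap('top','top1.png')
for n in ['head','stand','button_top','cradle','head_grip','mount','tray']:
    for d in eyes.spot_point('top',n)[:3]: print(n,round(d['p'],2),to_world('top',d['xyz']))
b=snap('scene','scene1.png')
cv2.imwrite('pics/both.png',cv2.resize(np.vstack([a,b])[:,:,::-1],(480,600)))
print(arm.observe())
E
```

```text
head 0.95 [ 0.603 -0.136  0.038]
stand 0.92 [ 0.602 -0.134  0.001]
stand 0.78 [ 0.434 -0.055 -0.   ]
stand 0.75 [ 0.69  -0.321 -0.001]
button_top 0.55 [ 0.611 -0.337  0.045]
button_top 0.53 [ 0.526 -0.161  0.044]
button_top 0.44 [ 0.351 -0.066  0.047]
cradle 0.75 [0.49  0.189 0.007]
cradle 0.58 [ 0.602 -0.131  0.039]
head_grip 0.9 [ 0.601 -0.131  0.078]
head_grip 0.39 [ 0.608 -0.13   0.052]
mount 0.96 [ 0.691 -0.322  0.059]
mount 0.58 [ 0.606 -0.131  0.049]
mount 0.58 [ 0.442 -0.06   0.055]
tray 0.91 [ 0.566  0.194 -0.002]
{'time_s': 0.45, 'q': array([-81.762,   3.021,  92.419,   0.   ,  84.569,  -6.818]), 'qvel': array([-0.051, -0.118, -0.151, -0.143, -0.006, -0.057]), 'tau': array([  0.   , -39.312, -36.991,  -0.   ,   0.002,   0.   ]), 'eef_pos': array([ 0.162, -0.603,  0.245]), 'eef_rot': array([-179.991,   -0.002,   15.056]), 'ft_force': array([0.284, 0.287, 0.641]), 'torque': array([-0.034, -0.038, -0.013]), 'grip_force': 0.0, 'width': 0.08550575691844439}
```

View pics/top1.png

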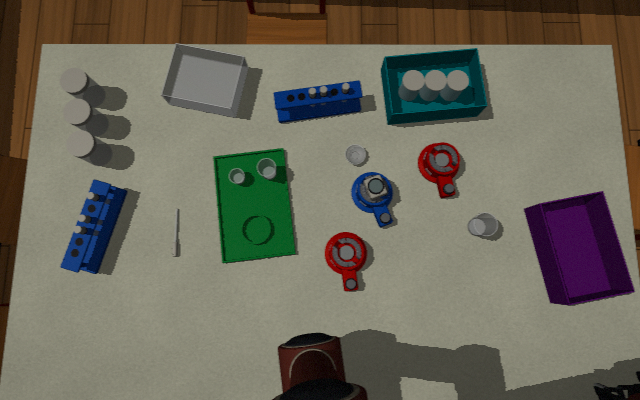

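View pics/scene1.png

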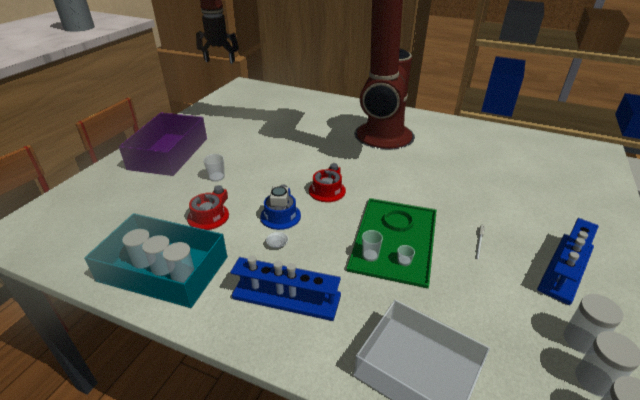

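Blue stand with the head is at top-image (373,190), its button at (385,217). The cradle ring is at (258,230). The red stands at (347,255) and (440,163) are look-alikes. I'm moving closer, over the button.

Emit:
step_arm(slide=[[3.8,-2.75,0],[3.8,-2.75,0],[3.8,-2.75,0],[3.8,-2.75,0],[3.8,-2.75,0],[3.8,-2.75,0]], delta_rot=[[0,0,0],[0,0,0],[0,0,0],[0,0,0],[0,0,0],[0,0,0]], claw=[0,0,0,0,0,0])

```text
time_s: 1.05
eef_pos: [0.3406, -0.3834, 0.2456]
eef_rot: [180.0, -0.0, 15.0]
ft_force: [1.2, -0.5, 0.6]
width: 0.0004
grip_force: 0.0
```

Emit:
step_arm(slide=[[3.8,-2.75,0],[3.8,-2.75,0],[3.8,-2.75,0],[3.8,-2.75,0],[3.8,-2.75,0],[0,0,0],[0,0,0]], delta_rot=[[0,0,-0.04],[0,0,-0.04],[0,0,0],[0,0,0],[0,0,0],[0,0,0],[0,0,0]], claw=[0,0,0,0,0,0,0])

```text
time_s: 1.75
eef_pos: [0.4773, -0.1942, 0.2454]
eef_rot: [180.0, 0.0, 19.8]
ft_force: [-1.2, -0.6, 0.8]
width: 0.0002
grip_force: 0.0
```

```bash
python3 - <<'E'
from h import *
np.set_printoptions(precision=4,suppress=True)
s=arm.observe(); print(s['time_s'],s['eef_pos'],s['eef_rot'],s['ft_force']); print(eyes.camera_info('wrist'))
T=T_tool(); snap('wrist','w1.png')
for n in ['button_top','head_grip','head','stand','mount']:
    for d in eyes.spot_point('wrist',n)[:3]: print(n,round(d['p'],2),to_world('wrist',d['xyz'],T))
for n in ['release','head','stand','lens']:
  try:
    for d in eyes.trace('wrist',n)[:2]:
        m=d['pixels']; r,c=np.nonzero(m); print(n,d['p'],m.sum(),c.mean(),r.mean(),c.min(),c.max(),r.min(),r.max())
        np.save(f'pics/m_{n}.npy',m) if d is not None else 0
  except Exception as e: print(n,e)
E
```

```text
1.75 [ 0.4773 -0.1942  0.2454] [179.9771   0.0184  19.7863] [-1.2331 -0.6034  0.8088]
{'fov_y': 65.70646984690485, 'cx': 322.65160227319694, 'cy': 198.86229379926647, 'mount': array([[ 0.0012, -0.9635, -0.2677,  0.0684],
       [ 1.    ,  0.0013, -0.0003,  0.0012],
       [ 0.0006, -0.2677,  0.9635, -0.1276],
       [ 0.    ,  0.    ,  0.    ,  1.    ]])}
button_top 0.89 [ 0.6084 -0.331   0.0492]
button_top 0.72 [ 0.5286 -0.1622  0.0422]
button_top 0.6 [ 0.3543 -0.0641  0.0473]
head_grip 0.82 [ 0.5997 -0.1335  0.0787]
head_grip 0.74 [ 0.5074  0.4077 -0.0007]
head 0.93 [ 0.604  -0.1309  0.033 ]
stand 0.86 [ 0.4392 -0.056  -0.0042]
stand 0.78 [ 0.6857 -0.3226  0.0037]
stand 0.53 [ 0.5298 -0.1633  0.0438]
mount 0.82 [ 0.6913 -0.3225  0.0569]
mount 0.57 [ 0.4355 -0.0534  0.0575]
release 0.79 419 476.14081145584726 115.17422434367542 465 487 105 126
release 0.69 310 193.54193548387096 236.3516129032258 184 204 194 247
head 0.55 2733 305.9136480058544 40.909623124771315 281 331 12 69
stand 0.97 5704 310.851683029453 76.58555399719495 260 358 7 140
stand 0.91 7856 206.71995926680245 176.7520366598778 161 254 121 248
lens it knows: beaker, button_top, cradle, cup, dish, head, head_grip, mount, pipette, pot, release, stand, tray
```

View pics/w1.png

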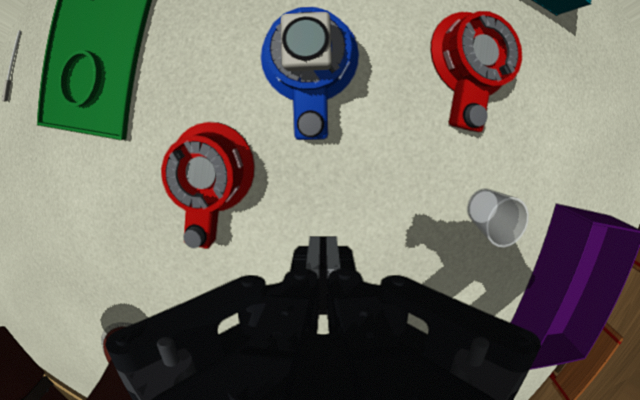

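The button cap is at wrist pixel (310,123), the lens centre at about (306,38), and the head's block is square with the stand. I'll measure these by ray and plane.

```bash
python3 - <<'E'
from h import *
np.set_printoptions(precision=4,suppress=True)
T=T_tool(); im=cv2.imread('pics/w1.png')
hsv=cv2.cvtColor(im,cv2.COLOR_BGR2HSV)
# button cap: low saturation inside box
sub=hsv[105:140,290:330]; m=(sub[...,1]<70)&(sub[...,2]<170)
n,l,st,ce=cv2.connectedComponentsWithStats(m.astype(np.uint8)); k=1+np.argmax(st[1:,4]); print(st[k],ce[k]+[290,105])
b=ray_plane('wrist',ce[k]+[290,105],.048,T); print('btn',b)
g=cv2.medianBlur(cv2.cvtColor(im,cv2.COLOR_BGR2GRAY),3)[5:80,270:345]
c=cv2.HoughCircles(g,cv2.HOUGH_GRADIENT,1.5,30,param1=100,param2=15,minRadius=18,maxRadius=30); print(c)
for q in (c[0] if c is not None else [])[:2]:
    p=ray_plane('wrist',q[:2]+[270,5],.091,T); print('axis',p); d=p-b; print('d',np.hypot(*d[:2]),'yaw',np.degrees(np.arctan2(d[1],d[0])))
# block outline
sub=hsv[0:85,265:350]; m=((sub[...,1]<60)&(sub[...,2]>150)).astype(np.uint8)
E
python3 - <<'E'
import cv2
im=cv2.imread('pics/w1.png')[0:145,250:370]; cv2.imwrite('pics/c1.png',cv2.resize(im,None,fx=4,fy=4,interpolation=cv2.INTER_CUBIC))
E
```

```text
[  8   6  25  26 504] [309.9861 123.5476]
btn [ 0.5285 -0.1642  0.048 ]
[[[30.75 44.25 29.1 ]]]
axis [ 0.5922 -0.1346  0.091 ]
d 0.07022835677240857 yaw 24.90045275753812
```

View pics/c1.png

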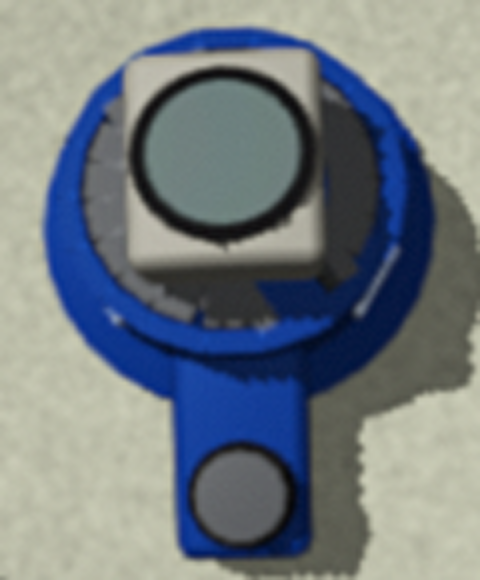

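Emit:
step_arm(slide=[[2.9,-0.55,2],[2.9,-0.55,3],[0,0,4],[0,0,4],[0,0,2.5],[0,0,1.5],[0,0,0],[0,0,0]], delta_rot=[[0,0,0],[0,0,0],[0,0,0],[0,0,0],[0,0,0],[0,0,0],[0,0,0],[0,0,0]], claw=[0,0,0,0,0,0,0,0])

```text
time_s: 3.0
eef_pos: [0.5286, -0.1656, 0.0765]
eef_rot: [179.9, -0.1, 19.6]
ft_force: [-0.2, 0.2, 0.6]
width: -0.0001
grip_force: 0.0
```

```bash
python3 - <<'E'
from h import *
np.set_printoptions(precision=4,suppress=True)
T=T_tool(); print(T[:3,3]); i=eyes.camera_info('wrist')
snap('wrist','w2.png')
for n in ['button_top','head_grip','head']:
    for d in eyes.spot_point('wrist',n)[:3]: print(n,round(d['p'],2),to_world('wrist',d['xyz'],T))
# lens from w1
T1=np.eye(4); T1[:3,:3]=Ro.from_euler('xyz',[179.977,.018,19.786],degrees=True).as_matrix(); T1[:3,3]=[.4773,-.1942,.2454]
b=ray_plane('wrist',[310.2,123.8],.048,T1)
for z in (.091,.095,.1):
    p=ray_plane('wrist',[306,38.5],z,T1); d=p-b; print(p,b,np.hypot(*d[:2]),np.degrees(np.arctan2(d[1],d[0])))
E
```

```text
[ 0.5286 -0.1656  0.0765]
button_top 0.86 [ 0.533  -0.1621  0.046 ]
button_top 0.64 [ 0.6075 -0.3288  0.051 ]
head_grip 0.68 [ 0.6051 -0.131   0.0738]
head 0.77 [ 0.6022 -0.1314  0.0387]
[ 0.6039 -0.1338  0.091 ] [ 0.5289 -0.163   0.048 ] 0.08048501152454197 21.276318381054136
[ 0.603  -0.1343  0.095 ] [ 0.5289 -0.163   0.048 ] 0.07947207809904776 21.140839604335394
[ 0.6019 -0.135   0.1   ] [ 0.5289 -0.163   0.048 ] 0.07820655437172899 20.966557256020348
```

View pics/w2.png

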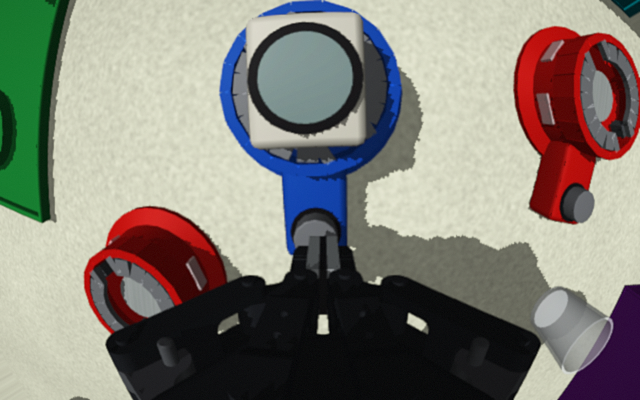

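The fingertips stand just behind the cap at (318,230), and the head is centred near (305,80). Now pressing, in small steps.

Emit:
step_arm(slide=[[0.1,-0.25,0.8],[0,0,0.4],[0,0,0.3],[0,0,0.3],[0,0,0.2],[0,0,0]], delta_rot=[[0,0,0],[0,0,0],[0,0,0],[0,0,0],[0,0,0],[0,0,0]], claw=[0,0,0,0,0,0])

```text
time_s: 3.8
eef_pos: [0.5279, -0.1623, 0.055]
eef_rot: [-180.0, 0.0, 19.6]
ft_force: [-0.2, -0.0, 0.9]
width: -0.0
grip_force: 0.3
```

Emit:
step_arm(slide=[[0,0,0.15],[0,0,0.1],[0,0,0]], delta_rot=[[0,0,0],[0,0,0],[0,0,0]], claw=[0,0,0])

```text
time_s: 4.1
eef_pos: [0.528, -0.1624, 0.0528]
eef_rot: [-180.0, 0.0, 19.6]
ft_force: [-2.0, 1.0, 3.5]
width: 0.0001
grip_force: 1.8
```

```bash
python3 - <<'E'
from h import *
s=arm.observe(); print(s['eef_pos'],s['ft_force'],s['torque'],s['width'])
im=snap('wrist','w3.png'); cv2.imwrite('pics/c3.png',cv2.resize(im[120:320,200:440,::-1],None,fx=2.5,fy=2.5))
E
```

```text
[ 0.52795356 -0.16238462  0.05281144] [-1.98671411  0.97902583  3.51328301] [ 0.18575942  0.32064187 -0.0142714 ] 5.4222522072109546e-05
```

View pics/c3.png

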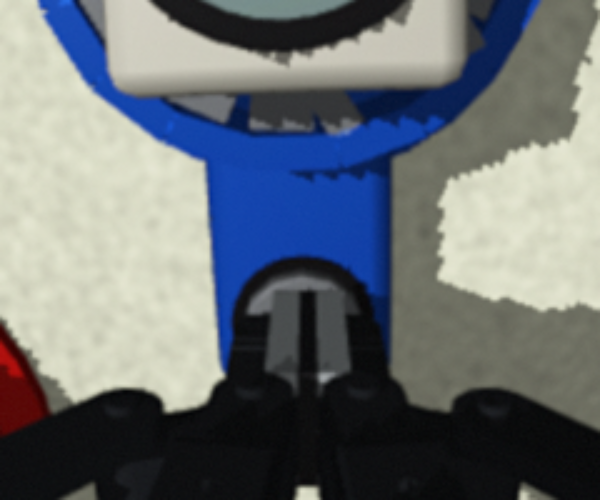

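The closed fingertips rest on the cap, at crop (305,300). I'll keep pressing and watch the force.

Emit:
step_arm(slide=[[0,0,0.15],[0,0,0],[0,0,0]], delta_rot=[[0,0,0],[0,0,0],[0,0,0]], claw=[0,0,0])

```text
time_s: 4.45
eef_pos: [0.528, -0.1624, 0.0518]
eef_rot: [-180.0, 0.0, 19.6]
ft_force: [-3.8, 2.0, 8.1]
width: 0.0001
grip_force: 3.7
```

Emit:
step_arm(slide=[[0,0,0.1],[0,0,0],[0,0,0]], delta_rot=[[0,0,0],[0,0,0],[0,0,0]], claw=[0,0,0])

```text
time_s: 4.75
eef_pos: [0.528, -0.1626, 0.0517]
eef_rot: [-180.0, 0.0, 19.7]
ft_force: [-6.2, 2.4, 12.4]
width: 0.0
grip_force: 6.3
```

The button is at its hard bottom: 1 mm more command gave almost no motion and 12 N. I'm lifting to take a near-overhead look at the head.

Emit:
step_arm(slide=[[0,0,-1],[0,0,-3],[0,0,-4.5],[0,0,-3],[0,0,0],[0,0,0]], delta_rot=[[0,0,0],[0,0,0],[0,0,0],[0,0,0],[0,0,0],[0,0,0]], claw=[0,0.5,1,1,1,1])

```text
time_s: 5.35
eef_pos: [0.5285, -0.1627, 0.166]
eef_rot: [179.9, -0.1, 19.6]
ft_force: [-0.4, 0.4, -0.9]
width: 0.0723
grip_force: 0.0
```

```bash
python3 - <<'E'
from h import *
np.set_printoptions(precision=4,suppress=True)
T=T_tool(); print(T[:3,3],arm.observe()['eef_rot'])
im=snap('wrist','w4.png')
for n in ['button_top','head_grip']:
    for d in eyes.spot_point('wrist',n)[:2]: print(n,round(d['p'],2),to_world('wrist',d['xyz'],T))
for d in eyes.trace('wrist','head')[:1]:
    m=d['pixels'].astype(np.uint8); r,c=np.nonzero(m); print(d['p'],c.mean(),r.mean(),c.min(),c.max(),r.min(),r.max())
    cs=max(cv2.findContours(m,0,1)[0],key=cv2.contourArea)[:,0,:]
    W=np.array([ray_plane('wrist',p,.088,T)[:2] for p in cs]); R=cv2.minAreaRect((W*1000).astype(np.float32)); print(R)
cv2.imwrite('pics/c4.png',cv2.resize(im[0:260,180:460,::-1],None,fx=2.2,fy=2.2))
E
```

```text
[ 0.5285 -0.1627  0.166 ] [179.8999  -0.0943  19.6389]
button_top 0.8 [ 0.5319 -0.1605  0.035 ]
head_grip 0.85 [ 0.6041 -0.1312  0.0759]
0.7 316.6454138702461 95.06524981357197 281 352 56 136
((604.3062133789062, -132.51263427734375), (53.78396224975586, 46.26885223388672), 20.884675979614258)
```

View pics/c4.png

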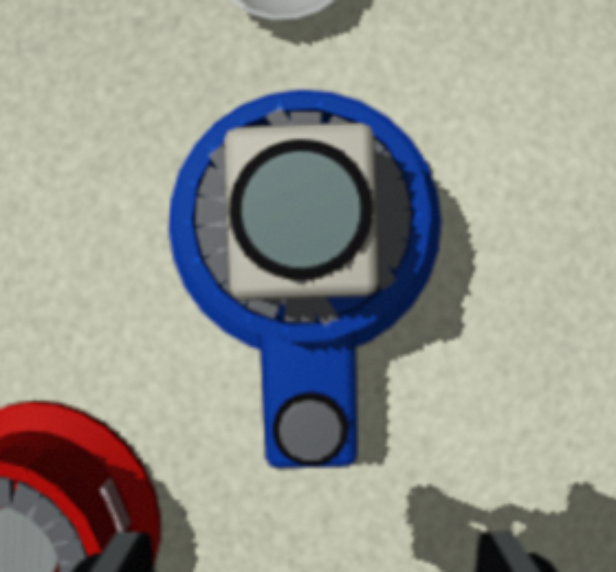

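The head's outline measures 53.8×46.3 mm, which matches the spec. Its centre is (0.604,-0.1325) at yaw 20.9°, and the button looks pressed in. Next: move over the head, go down and grip.

Emit:
step_arm(slide=[[0,0,0],[4.1,-0.05,0],[4.1,-0.05,0],[0,0,2.5],[0,0,2.5],[0,0,2],[0,0,0.8],[0,0,0]], delta_rot=[[0,0,-0.022],[0,0,0],[0,0,0],[0,0,0],[0,0,0],[0,0,0],[0,0,0],[0,0,0]], claw=[1,1,1,1,1,1,1,1])

```text
time_s: 6.35
eef_pos: [0.6029, -0.1318, 0.0851]
eef_rot: [-179.9, 0.2, 20.9]
ft_force: [-0.1, 0.1, 0.5]
width: 0.0857
grip_force: 0.0
```

Emit:
step_arm(slide=[[0,0,0.8],[0,0,0.2],[0,0,0]], delta_rot=[[0,0,0],[0,0,0],[0,0,0]], claw=[1,1,1])

```text
time_s: 6.65
eef_pos: [0.6044, -0.1324, 0.0777]
eef_rot: [180.0, -0.0, 20.9]
ft_force: [-0.1, -0.1, 0.1]
width: 0.0855
grip_force: 0.0
```

Emit:
step_arm(slide=[[0,0,0.1],[0,0,0],[0,0,0],[0,0,0],[0,0,0],[0,0,0],[0,0,0],[0,0,0]], delta_rot=[[0,0,0],[0,0,0],[0,0,0],[0,0,0],[0,0,0],[0,0,0],[0,0,0],[0,0,0]], claw=[0.45,0.45,0.45,0.4,0.4,0.4,0.4,0.4])

```text
time_s: 7.45
eef_pos: [0.6044, -0.1323, 0.0765]
eef_rot: [180.0, -0.0, 20.9]
ft_force: [0.1, 0.6, 1.5]
width: 0.0448
grip_force: 66.8
```

Emit:
step_arm(slide=[[0,0,0],[0,0,0],[0,0,0],[0,0,0],[0,0,0]], delta_rot=[[0,0,-0.05],[0,0,-0.1],[0,0,-0.1],[0,0,-0.05],[0,0,0]], claw=[0.4,0.4,0.4,0.4,0.4])

```text
time_s: 7.95
eef_pos: [0.6041, -0.1324, 0.0764]
eef_rot: [180.0, 0.0, 38.1]
ft_force: [-0.8, -0.4, 1.3]
width: 0.0451
grip_force: 66.8
```

```bash
python3 -c "
from h import *
s=arm.observe();print(s['eef_pos'],s['eef_rot'],s['ft_force'],s['torque'],s['q'][5],s['width'])"
```

```text
[ 0.60413566 -0.13244986  0.07638537] [1.79987252e+02 2.40497414e-02 3.80792265e+01] [-0.75166344 -0.35860055  1.27984728] [-0.19210798  0.11599731 -0.04048051] 32.68708024380393 0.04510466560402622
```

Emit:
step_arm(slide=[[0,0,0],[0,0,0],[0,0,0],[0,0,0],[0,0,0],[0,0,0],[0,0,0]], delta_rot=[[0,0,-0.08],[0,0,-0.1],[0,0,-0.1],[0,0,-0.1],[0,0,-0.08],[0,0,-0.04],[0,0,0]], claw=[0.4,0.4,0.4,0.4,0.4,0.4,0.4])

```text
time_s: 8.65
eef_pos: [0.6043, -0.1325, 0.0765]
eef_rot: [180.0, 0.0, 66.7]
ft_force: [0.0, -1.0, 1.5]
width: 0.0447
grip_force: 66.8
```

```bash
cat > st.py <<'E'
from h import *
s=arm.observe();print(s['time_s'],s['eef_pos'].round(4),s['eef_rot'].round(2),s['ft_force'].round(2),s['torque'].round(3),s['tau'].round(2),s['width'].round(4) if hasattr(s['width'],'round') else s['width'])
E
python3 st.py
```

```text
8.65 [ 0.6043 -0.1325  0.0765] [1.7997e+02 2.0000e-02 6.6670e+01] [ 0.04 -0.97  1.54] [-0.242  0.005 -0.047] [  0.56 -40.43 -31.98   0.25   0.07  -0.19] 0.04474422444664398
```

Emit:
step_arm(slide=[[0,0,0],[0,0,0],[0,0,0],[0,0,0]], delta_rot=[[0,0,-0.03],[0,0,-0.03],[0,0,0],[0,0,0]], claw=[0.4,0.4,0.4,0.4])

```text
time_s: 9.05
eef_pos: [0.6043, -0.1323, 0.0764]
eef_rot: [180.0, 0.0, 70.2]
ft_force: [0.3, -0.9, 1.8]
width: 0.0449
grip_force: 66.8
```

```bash
python3 st.py
```

```text
9.05 [ 0.6043 -0.1323  0.0764] [179.98   0.    70.16] [ 0.3  -0.92  1.84] [-0.36  -0.033  0.014] [ 7.900e-01 -4.032e+01 -3.174e+01  3.500e-01  1.700e-01 -2.000e-02] 0.044906977936003775
```

Emit:
step_arm(slide=[[0,0,0],[0,0,0],[0,0,0]], delta_rot=[[0,0,-0.05],[0,0,0],[0,0,0]], claw=[0.4,0.4,0.4])

```text
time_s: 9.35
eef_pos: [0.6043, -0.1321, 0.0764]
eef_rot: [180.0, -0.0, 73.0]
ft_force: [-0.3, -0.6, 2.1]
width: 0.0446
grip_force: 66.8
```

```bash
python3 st.py
```

```text
9.35 [ 0.6043 -0.1321  0.0764] [ 1.7999e+02 -1.0000e-02  7.2980e+01] [-0.26 -0.65  2.05] [-0.226 -0.046 -0.017] [ 5.600e-01 -4.029e+01 -3.174e+01  2.500e-01  1.600e-01 -1.000e-02] 0.044554711226644374
```

Emit:
step_arm(slide=[[0,0,0],[0,0,0],[0,0,0]], delta_rot=[[0,0,-0.05],[0,0,0],[0,0,0]], claw=[0.4,0.4,0.4])

```text
time_s: 9.65
eef_pos: [0.6042, -0.1321, 0.0763]
eef_rot: [180.0, -0.0, 75.8]
ft_force: [-0.5, -0.1, 1.7]
width: 0.0448
grip_force: 66.8
```

```bash
python3 st.py
```

```text
9.65 [ 0.6042 -0.1321  0.0763] [ 1.800e+02 -1.000e-02  7.583e+01] [-0.55 -0.12  1.74] [-0.186 -0.092 -0.007] [ 4.400e-01 -4.028e+01 -3.177e+01  2.000e-01  1.300e-01 -1.000e-02] 0.04483430621148821
```

Emit:
step_arm(slide=[[0,0,0],[0,0,0],[0,0,0]], delta_rot=[[0,0,-0.05],[0,0,0],[0,0,0]], claw=[0.4,0.4,0.4])

```text
time_s: 9.95
eef_pos: [0.6039, -0.132, 0.0762]
eef_rot: [-180.0, -0.0, 78.7]
ft_force: [-1.6, -0.0, 2.7]
width: 0.0443
grip_force: 67.1
```

```bash
python3 st.py
```

```text
9.95 [ 0.6039 -0.132   0.0762] [-1.7995e+02 -2.0000e-02  7.8680e+01] [-1.64 -0.04  2.67] [-0.015  0.248 -0.107] [  0.28 -39.86 -32.2    0.13  -0.39  -0.11] 0.04433742451968526
```

Emit:
step_arm(slide=[[0,0,0],[0,0,0],[0,0,0]], delta_rot=[[0,0,-0.025],[0,0,0],[0,0,0]], claw=[0.4,0.4,0.4])

```text
time_s: 10.25
eef_pos: [0.6039, -0.132, 0.0762]
eef_rot: [-180.0, -0.0, 80.2]
ft_force: [-1.9, -0.0, 3.4]
width: 0.045
grip_force: 67.1
```

```bash
python3 st.py
```

```text
10.25 [ 0.6039 -0.132   0.0762] [-1.7995e+02 -2.0000e-02  8.0170e+01] [-1.94 -0.03  3.38] [ 0.1    0.426 -0.265] [ 3.100e-01 -3.967e+01 -3.248e+01  3.000e-02 -7.000e-01 -2.800e-01] 0.04503431554719855
```

That's the end stop: about 6 N·m/rad, first touch near yaw 78°. I'm easing the twist off and starting the lift.

Emit:
step_arm(slide=[[0,0,0],[0,0,0],[0,0,-0.2],[0,0,-0.2],[0,0,-0.2],[0,0,0]], delta_rot=[[0,0,0.035],[0,0,0],[0,0,0],[0,0,0],[0,0,0],[0,0,0]], claw=[0.4,0.4,0.4,0.4,0.4,0.4])

```text
time_s: 10.85
eef_pos: [0.6039, -0.1321, 0.082]
eef_rot: [-179.9, -0.0, 78.2]
ft_force: [-0.8, 0.4, -1.9]
width: 0.045
grip_force: 66.4
```

```bash
python3 st.py
```

```text
10.85 [ 0.6039 -0.1321  0.082 ] [-1.7995e+02 -1.0000e-02  7.8210e+01] [-0.83  0.44 -1.86] [ 0.083  0.112 -0.055] [-2.000e-02 -4.268e+01 -3.460e+01 -5.000e-02 -2.000e-01 -6.000e-02] 0.04495463980794314
```

Emit:
step_arm(slide=[[0,0,-0.4],[0,0,-0.4],[0,0,-0.5],[0,0,-0.5],[0,0,-0.5],[0,0,-1],[0,0,0]], delta_rot=[[0,0,0],[0,0,0],[0,0,0],[0,0,0],[0,0,0],[0,0,0],[0,0,0]], claw=[0.4,0.4,0.4,0.4,0.4,0.4,0.4])

```text
time_s: 11.55
eef_pos: [0.6054, -0.1326, 0.1176]
eef_rot: [179.8, 0.0, 78.2]
ft_force: [-0.4, -0.3, -1.3]
width: 0.045
grip_force: 66.6
```

```bash
python3 st.py
```

```text
11.55 [ 0.6054 -0.1326  0.1176] [1.798e+02 3.000e-02 7.820e+01] [-0.44 -0.31 -1.27] [-0.005 -0.061 -0.003] [  0.07 -40.46 -33.68   0.     0.16  -0.  ] 0.04503442852627774
```

The head is free, 41 mm up with only its weight on the wrist. I'm carrying it towards the cradle.

Emit:
step_arm(slide=[[0,0,-3],[0.8,-0.6,-4],[3,-2.4,-1],[3.5,-2.8,0],[3.5,-2.8,0],[3.5,-2.8,0],[2.8,-2.4,0],[1.5,-1.3,0]], delta_rot=[[0,0,0],[0,0,0],[0,0,0],[0,0,0],[0,0,0],[0,0,0],[0,0,0],[0,0,0]], claw=[0.4,0.4,0.4,0.4,0.4,0.4,0.4,0.4])

```text
time_s: 12.35
eef_pos: [0.4929, 0.0829, 0.1953]
eef_rot: [-180.0, -0.0, 78.3]
ft_force: [0.7, -1.2, -1.4]
width: 0.0446
grip_force: 66.7
```

Emit:
step_arm(slide=[[0,0,0],[0,0,0],[0,0,0]], delta_rot=[[0,0,0],[0,0,0],[0,0,0]], claw=[0.4,0.4,0.4])

```text
time_s: 12.65
eef_pos: [0.495, 0.08, 0.1955]
eef_rot: [180.0, 0.0, 78.1]
ft_force: [-0.0, 0.5, -1.5]
width: 0.0449
grip_force: 66.7
```

```bash
python3 - <<'E'
from h import *
np.set_printoptions(precision=4,suppress=True)
T=T_tool(); s=arm.observe(); print(T[:3,3],s['eef_rot'],s['width'])
im=snap('wrist','w5.png')
for n in ['cradle','beaker','pot','tray','head']:
    for d in eyes.spot_point('wrist',n)[:2]: print(n,round(d['p'],2),to_world('wrist',d['xyz'],T))
E
```

```text
[0.495  0.08   0.1955] [179.9717   0.0157  78.1468] 0.04489002476855102
cradle 0.61 [ 0.5007  0.1851 -0.0013]
cradle 0.17 [ 0.6045 -0.1325  0.0522]
beaker 0.97 [0.6601 0.1554 0.0011]
pot 0.67 [0.6414 0.2405 0.0054]
tray 0.64 [0.5674 0.2019 0.0006]
tray 0.31 [0.6602 0.155  0.004 ]
head 0.75 [ 0.5668  0.2    -0.0017]
```

View pics/w5.png

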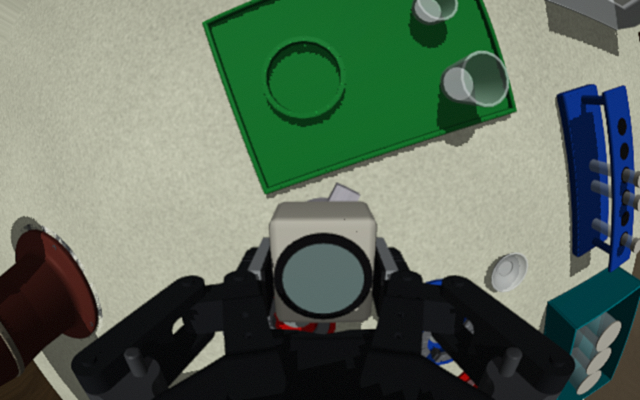

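The ring is at about (305,80) px. Tray corners are at (266,193), (515,112) and (207,22), the beaker at (465,85) and the pot at (430,10). I'll cross-check the cradle from the ring and the corners.

```bash
python3 - <<'E'
from h import *
np.set_printoptions(precision=4,suppress=True)
T=T_tool(); im=cv2.imread('pics/w5.png')
A,B,C=[ray_plane('wrist',p,.014,T)[:2] for p in [(266,193),(515,111),(205,22)]]
print(A,B,C,np.linalg.norm(B-A),np.linalg.norm(C-A))
ux=(B-A)/np.linalg.norm(B-A); uy=(C-A)/np.linalg.norm(C-A)
print('cr from tray',A+ux*.08+uy*.1,'yaw',np.degrees(np.arctan2(ux[1],ux[0])))
# rectify plane z=.02, find ring by Hough at 1px=0.5mm
i=eyes.camera_info('wrist'); f=200/np.tan(np.radians(i['fov_y']/2)); M=np.linalg.inv(T@np.array(i['mount']))
X,Y=np.meshgrid(np.arange(.42,.58,.0005),np.arange(.11,.27,.0005)); P=np.stack([X,Y,0*X+.02,0*X+1],-1)@M.T
r=np.hypot(P[...,0],P[...,1]); th=np.arctan2(r,P[...,2]); u=i['cx']+f*th*P[...,0]/r; v=i['cy']+f*th*P[...,1]/r
g=cv2.remap(im[...,1],u.astype(np.float32),v.astype(np.float32),1); g=cv2.GaussianBlur(g,(5,5),0)
for a,b in [(66,78),(76,90)]:
    c=cv2.HoughCircles(g,cv2.HOUGH_GRADIENT_ALT,1.5,20,param1=40,param2=.3,minRadius=a,maxRadius=b)
    if c is not None:
        for q in c[0][:3]: print(a,'centre',.42+q[0]*.0005,.11+q[1]*.0005,'r',q[2]*.0005)
cv2.imwrite('pics/rect.png',g)
E
```

```text
[0.4356 0.08  ] [0.7253 0.118 ] [0.4115 0.2733] 0.29223382782691965 0.19473905160480653
cr from tray [0.5025 0.1897] yaw 7.472619321008081
66 centre 0.498 0.18425 r 0.036459845
76 centre 0.495 0.188 r 0.041225247
```

View pics/rect.png

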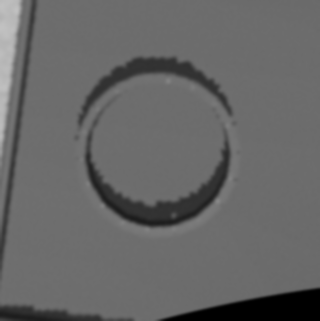

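```bash
python3 - <<'E'
from h import *
np.set_printoptions(precision=4,suppress=True)
T=T_tool(); Ti=np.linalg.inv(T)
im=cv2.imread('pics/w5.png'); g=cv2.medianBlur(cv2.cvtColor(im,cv2.COLOR_BGR2GRAY),3)
def lens(im,box,z,T,lo,hi):
    g=cv2.medianBlur(cv2.cvtColor(im,cv2.COLOR_BGR2GRAY),3)[box[1]:box[3],box[0]:box[2]]
    m=(g<60).astype(np.uint8); inv=cv2.bitwise_not(m*255)
    cs,_=cv2.findContours(inv,cv2.RETR_LIST,1)
    for c in cs:
        if lo<cv2.contourArea(c)<hi:
            W=np.array([ray_plane('wrist',p+np.array(box[:2]),z,T)[:2] for p in c[:,0,:]],np.float32)
            e=cv2.fitEllipse(W*1000); print('area',cv2.contourArea(c),e)
            yield np.array(e[0])/1000
T4=np.eye(4); T4[:3,:3]=Ro.from_euler('xyz',[179.9,-.0943,19.6389],degrees=True).as_matrix(); T4[:3,3]=[.5285,-.1627,.166]
for h in (.052,.055,.06):
    print('h',h)
    for p in lens(cv2.imread('pics/w4.png'),(278,55,355,137),.039+h,T4,1500,5000): print('before',p)
    zt=-(h-.0375)
    for p in lens(im,(268,200,380,330),T[2,3]-zt,T,3000,9000): print('now tool',(Ti@[*p,T[2,3]-zt,1])[:3])
E
```

```text
h 0.052
area 2204.5 ((603.5198364257812, -132.7819061279297), (34.49198913574219, 34.637359619140625), 165.26589965820312)
before [ 0.6035 -0.1328]
area 2407.0 ((603.7774658203125, -131.78683471679688), (52.648006439208984, 57.055912017822266), 115.5960922241211)
before [ 0.6038 -0.1318]
area 4358.0 ((495.8341979980469, 80.3593978881836), (33.90671157836914, 33.994606018066406), 99.00402069091797)
now tool [ 0.0004  0.0011 -0.0145]
area 4784.5 ((500.14019775390625, 99.95462036132812), (37.582584381103516, 47.54472351074219), 80.13247680664062)
now tool [ 0.0205  0.0013 -0.0145]
h 0.055
area 2204.5 ((603.3479614257812, -132.89938354492188), (33.981590270996094, 34.12480545043945), 165.26760864257812)
before [ 0.6033 -0.1329]
area 2407.0 ((603.601806640625, -131.91903686523438), (51.86893081665039, 56.21161651611328), 115.5960693359375)
before [ 0.6036 -0.1319]
area 4358.0 ((496.193115234375, 82.09786224365234), (33.0074577331543, 33.093017578125), 99.00464630126953)
now tool [ 0.0022  0.0011 -0.0175]
area 4784.5 ((500.38494873046875, 101.17338562011719), (36.58584976196289, 46.28376388549805), 80.13250732421875)
now tool [ 0.0217  0.0013 -0.0175]
h 0.06
area 2204.5 ((603.0615844726562, -133.09519958496094), (33.13090515136719, 33.27055740356445), 165.26873779296875)
before [ 0.6031 -0.1331]Traceback (most recent call last):
  File "<stdin>", line 17, in <module>
  File "<stdin>", line 11, in lens
  File "h.py", line 12, in ray_plane
    i=eyes.camera_info(cam); f=200/np.tan(np.radians(i['fov_y']/2)); d=np.array([px[0]-i['cx'],px[1]-i['cy']],float)
ValueError: time passes only in moves, steps and waits
```

The head sits centred in the grip to within about 1 mm. Cradle at (0.499,0.185). I'm moving above it and part way down for a check.

Emit:
step_arm(slide=[[2,-0.4,0],[3,-0.5,0],[3,-0.5,1],[2.24,-0.44,3],[0,0,3],[0,0,3],[0,0,1],[0,0,0]], delta_rot=[[0,0,0],[0,0,0],[0,0,0],[0,0,0],[0,0,0],[0,0,0],[0,0,0],[0,0,0]], claw=[0.4,0.4,0.4,0.4,0.4,0.4,0.4,0.4])

```text
time_s: 13.75
eef_pos: [0.4961, 0.1843, 0.0835]
eef_rot: [-179.8, 0.1, 78.2]
ft_force: [-0.3, -0.3, -1.3]
width: 0.0448
grip_force: 66.6
```

Emit:
step_arm(slide=[[0,0,0],[0,0,0]], delta_rot=[[0,0,0],[0,0,0]], claw=[0.4,0.4])

```text
time_s: 13.95
eef_pos: [0.499, 0.1849, 0.0876]
eef_rot: [179.8, -0.1, 78.2]
ft_force: [-0.1, 0.3, -1.0]
width: 0.0445
grip_force: 66.6
```

```bash
python3 - <<'E'
from h import *
s=arm.observe(); print(s['eef_pos'],s['eef_rot'],s['ft_force'])
im=snap('wrist','w6.png'); T=T_tool()
for d in eyes.spot_point('wrist','cradle')[:2]: print(d['p'],to_world('wrist',d['xyz'],T))
# predicted ring (z=.02, r=36/41) overlaid, as a check of position
i=eyes.camera_info('wrist'); f=200/np.tan(np.radians(i['fov_y']/2)); M=np.linalg.inv(T@np.array(i['mount']))
o=im[:,:,::-1].copy()
for rr,col in((.036,(0,0,255)),(.041,(255,255,0))):
  for a in np.radians(np.arange(0,360,3)):
    P=M@[.499+rr*np.cos(a),.1848+rr*np.sin(a),.02,1]; r=np.hypot(P[0],P[1]); th=np.arctan2(r,P[2]); u=(i['cx']+f*th*P[0]/r,i['cy']+f*th*P[1]/r)
    if 0<=u[0]<640 and 0<=u[1]<400: o[int(u[1]),int(u[0])]=col
cv2.imwrite('pics/c6.png',cv2.resize(o[100:340,180:470],None,fx=2.4,fy=2.4,interpolation=cv2.INTER_NEAREST))
E
```

```text
[0.49901557 0.18487301 0.0875507 ] [ 1.79799980e+02 -8.89753307e-02  7.81734098e+01] [-0.06758273  0.25595658 -1.00793094]
0.96 [0.49924185 0.18693434 0.00234087]
```

View pics/c6.png

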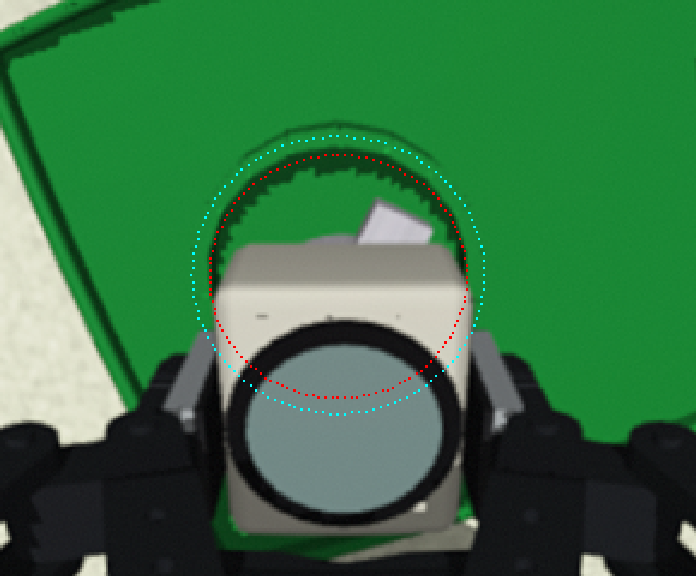

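The predicted ring (red) coincides with the real inner rim to about 1 mm, and the head is above it. I'm lowering in gentle steps.

Emit:
step_arm(slide=[[0,0,0.8],[0,0,0.8],[0,0,0.6],[0,0,0.6],[0,0,0.4],[0,0,0.3],[0,0,0],[0,0,0]], delta_rot=[[0,0,0],[0,0,0],[0,0,0],[0,0,0],[0,0,0],[0,0,0],[0,0,0],[0,0,0]], claw=[0.4,0.4,0.4,0.4,0.4,0.4,0.4,0.4])

```text
time_s: 14.85
eef_pos: [0.4974, 0.1848, 0.0503]
eef_rot: [-180.0, -0.0, 78.2]
ft_force: [0.1, -0.1, -1.8]
width: 0.0449
grip_force: 66.7
```

```bash
python3 st.py
```

```text
14.85 [0.4974 0.1848 0.0503] [-179.99   -0.     78.2 ] [ 0.06 -0.1  -1.79] [ 0.098  0.039 -0.018] [-2.300e-01 -3.383e+01 -3.219e+01 -1.300e-01  5.000e-02 -1.000e-02] 0.044891473654811144
```

Emit:
step_arm(slide=[[0,0,0.2],[0,0,0.2],[0,0,0.1],[0,0,0],[0,0,0]], delta_rot=[[0,0,0],[0,0,0],[0,0,0],[0,0,0],[0,0,0]], claw=[0.4,0.4,0.4,0.4,0.4])

```text
time_s: 15.35
eef_pos: [0.4977, 0.1848, 0.0471]
eef_rot: [-180.0, 0.0, 78.2]
ft_force: [-4.9, -1.0, 9.7]
width: 0.0448
grip_force: 67.8
```

Emit:
step_arm(slide=[[0,0,0.1],[0,0,0],[0,0,0]], delta_rot=[[0,0,0],[0,0,0],[0,0,0]], claw=[0.4,0.4,0.4])

```text
time_s: 15.65
eef_pos: [0.4977, 0.1848, 0.0471]
eef_rot: [-180.0, 0.0, 78.2]
ft_force: [-7.9, -1.7, 16.1]
width: 0.0447
grip_force: 68.7
```

Contact is firm at TCP 0.047. The wrist image had the head about 2 mm lower in the pads than nominal, so this is the floor; the ring's top would be 12 mm higher. I'm easing the load off, then releasing.

Emit:
step_arm(slide=[[0,0,-0.1],[0,0,-0.1],[0,0,0]], delta_rot=[[0,0,0],[0,0,0],[0,0,0]], claw=[0.4,0.4,0.4])

```text
time_s: 15.95
eef_pos: [0.4977, 0.1848, 0.0471]
eef_rot: [180.0, -0.0, 78.2]
ft_force: [-3.7, -0.9, 5.7]
width: 0.0446
grip_force: 67.6
```

```bash
python3 st.py
```

```text
15.95 [0.4977 0.1848 0.0471] [ 1.7997e+02 -1.0000e-02  7.8200e+01] [-3.7  -0.94  5.69] [-0.15   0.464  0.   ] [-2.300e-01 -3.080e+01 -3.025e+01  2.000e-02 -8.100e-01 -2.000e-02] 0.044636763340598656
```

Emit:
step_arm(slide=[[0,0,-0.05],[0,0,0],[0,0,0],[0,0,0],[0,0,0],[0,0,0],[0,0,0]], delta_rot=[[0,0,0],[0,0,0],[0,0,0],[0,0,0],[0,0,0],[0,0,0],[0,0,0]], claw=[0.55,0.6,0.7,0.8,0.9,1,1])

```text
time_s: 16.65
eef_pos: [0.4974, 0.1847, 0.0468]
eef_rot: [-180.0, -0.0, 78.2]
ft_force: [-0.5, -0.4, -0.3]
width: 0.085
grip_force: 0.0
```

Emit:
step_arm(slide=[[0,0,-0.5],[0,0,-1.5],[0,0,-3],[0,0,-4],[0,0,-4],[0,0,-2],[0,0,0],[0,0,0]], delta_rot=[[0,0,0],[0,0,0],[0,0,0],[0,0,0],[0,0,0],[0,0,0],[0,0,0],[0,0,0]], claw=[1,1,1,1,1,1,1,1])

```text
time_s: 17.45
eef_pos: [0.4975, 0.1848, 0.1977]
eef_rot: [179.9, -0.0, 78.2]
ft_force: [0.6, -1.1, -1.4]
width: 0.0854
grip_force: 0.0
```

```bash
python3 - <<'E'
from h import *
np.set_printoptions(precision=4,suppress=True)
s=arm.observe(); print(s['time_s'],s['eef_pos'],s['ft_force'],s['width'],s['qvel'])
T=T_tool(); im=snap('wrist','w7.png')
def pr(c,names,T=None):
  for n in names:
    for d in eyes.spot_point(c,n)[:2]: print(c,n,round(d['p'],2),to_world(c,d['xyz'],T))
pr('wrist',['head','head_grip','cradle','beaker','pot'],T)
for d in eyes.trace('wrist','head')[:1]:
    m=d['pixels'].astype(np.uint8)
    cs=max(cv2.findContours(m,0,1)[0],key=cv2.contourArea)[:,0,:]
    W=np.array([ray_plane('wrist',p,.055,T)[:2] for p in cs]); print(cv2.minAreaRect((W*1000).astype(np.float32)))
    r,c=np.nonzero(m); b=(c.min(),r.min(),c.max()+1,r.max()+1); print(b)
    g=cv2.medianBlur(cv2.cvtColor(im,cv2.COLOR_RGB2GRAY),3)[b[1]:b[3],b[0]:b[2]]
    for q in cv2.findContours(cv2.bitwise_not((g<60).astype(np.uint8)*255),cv2.RETR_LIST,1)[0]:
        if cv2.contourArea(q)>500:
            W=np.array([ray_plane('wrist',p+np.array(b[:2]),.058,T)[:2] for p in q[:,0,:]],np.float32); print('lens',cv2.fitEllipse(W*1000))
eyes.get_image('top'); pr('top',['head','head_grip','beaker','pot','dish','cup'])
E
```

```text
17.45 [0.4975 0.1848 0.1977] [ 0.5808 -1.1215 -1.4419] 0.0854366248310846 [-0.0764  1.6369  2.2078  0.0842 -0.0584  0.1051]
wrist head 0.91 [0.4964 0.1826 0.0044]
wrist head_grip 0.96 [0.4985 0.184  0.0456]
wrist beaker 0.94 [0.6619 0.1573 0.0022]
wrist pot 0.7 [0.6432 0.2379 0.0043]
wrist pot 0.46 [0.661  0.1558 0.0019]
((499.5230407714844, 189.17666625976562), (63.942230224609375, 47.76906967163086), 77.68106079101562)
(np.int64(296), np.int64(150), np.int64(350), np.int64(220))
lens ((498.2071838378906, 183.54437255859375), (34.6148796081543, 34.74170684814453), 10.577799797058105)
lens ((498.152099609375, 183.5089569091797), (42.856903076171875, 43.18071746826172), 142.38018798828125)
lens ((499.2132568359375, 186.77691650390625), (53.47834396362305, 70.08003997802734), 167.7404022216797)
top head 0.46 [0.4967 0.1816 0.0052]
top head_grip 0.54 [0.4964 0.1808 0.0469]
top beaker 0.85 [0.6581 0.1527 0.0051]
top pot 0.43 [0.6421 0.2328 0.0068]
top dish 0.63 [ 0.7127 -0.0896 -0.0007]
top cup 0.71 [ 0.5058 -0.4188  0.0022]
top cup 0.37 [0.6579 0.1555 0.0038]
```

The head stands upright in the cradle: lens circular at (0.498,0.1835) and origin height about 5 mm. The beaker and pot haven't moved. Handing in.

```bash
python3 -c "
from cell import finish_job
print(finish_job())"
```

```text
the job is handed in; nothing more can be done
None
```

The job is handed in, and no verdict came back: the head was released, turned about 57° to its stop, lifted off, and now stands upright in the round holder, with the gripper clear and about 17 s on the clock.

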